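Pump up the vacuum hold-down on the guitar maker's bench

TASK

The wooden plate lies ready on the vacuum hold-down: pump up the vacuum that holds it by pressing the black plunger knob all the way down with the fingertips and letting it come all the way up again, over and over, until the steel indicator pin beside it has come fully out. Then let the plunger come up and leave it. Do not touch the pin, do not pick anything up, and leave the plate and the other things on the bench where they are.

Things in the scene. Friction and masses are not known exactly. Their poses are not given: they have to be found in the camera images.
- pump: vacuum hold-down fixed to the bench; origin on the bench under the barrel axis, z up. Base plate 120 (x) x 280 (y from -175 to +105) x 14. In its frame: grey barrel at (0, 0), diameter 50, top z = 84, with the plunger; indicator tower at (0, +70), diameter 34, brass collar top z = 76, joined to the barrel by a block 70 high; rubber pad, diameter 96, at (0, -110)
- plunger_top (a point): centre of the flat top (diameter about 34) of the black mushroom knob, diameter 44, of the pump plunger. At rest it is 144 above the bench; it moves straight down, by 20, when pressed
- plunger (a joint): how far the plunger is pressed (m): 0 = up, 0.020 = down on its stop. Its spring gives about 6 N at the top and 14 N at the bottom, and brings it back up by itself when let go; while lifting the pin it returns a little slower (about 0.2 s)
- pin_top (a point): centre of the top of the indicator pin: a steel pin with a flat round cap, diameter 19, 8 thick, standing in the brass collar; 85 above the bench when fully in, 130 when fully out
- pin (a joint): how far the pin is out (m): 0 = fully in, cap on the collar; 0.045 = fully out; starts at 0.001 to 0.026. Each stroke (plunger down 16 mm or more, then fully up) ratchets it up a 9 mm step as the plunger rises (the first step may be smaller); friction then holds it. Half strokes hardly move it. Strokes beyond fully out neither harm nor move it
- plate: loose bystander: rosewood-brown wooden guitar headstock plate, 85 x 125 x 12, lying on the round rubber pad of the hold-down, origin at the centre of its underside
- glue: loose bystander: white plastic glue bottle, diameter 52, height 150, standing; origin at the centre of its foot
- jar: loose bystander: glass jar with a steel lid, diameter 60, height 85, standing; origin at the centre of its foot
- driver: loose bystander: screwdriver with a black handle, lying along its own x axis
- clamp: loose bystander: wooden cam clamp lying flat, 200 mm steel bar with two wooden jaws 110 long, 24 high; origin under the bar's middle
- offcut: loose bystander: dark wood offcut 130 x 45 x 22, origin at the centre of its underside
- spool: loose bystander: turned wooden spool clamp, diameter 40, height 68, standing; origin at the centre of its foot

How it is judged:
By the outcome, as a careful person would: the job done as asked, in the order asked, and still so for the second after the job is handed in, with the robot touching nothing.
It also fails if it takes over 42 s, if anything falls off the work surface, if the arm or the gripper's body presses on something with over 40 N, if the wrist force passes 120 N, or if a joint passes its speed limit or range.

ROBOT

A 6-joint arm with a two-finger parallel gripper is mounted at the origin on the work surface. World frame = base frame: x ahead of the robot, y to its left, z up, the work surface at z = 0. Lengths are in m, angles in degrees, forces in N, time in s.
With the tool pointing down it reaches from about 0.3 to 0.75 m from the base axis. Payload 8.5 kg.
Tool frame: the origin (TCP) lies midway between the tips of the shut fingers; the grasp point (between the pads) lies 19 mm behind it; z points along the fingers, y is the direction in which the jaws open and shut (so a half turn about z gives the same grasp; the last joint's range is limited). The gripper opens to 85 mm and grips with 20 to 120 N. Pads are 22 mm wide; open, the fingers measure 114 mm over their backs; the gripper's body (76 mm by 85 mm) begins 54 mm behind the grasp point. The pads swing forward as they close: fully open they stand 13 mm farther back than shut.
Start: joints at [-81.549, 21.807, 74.336, -0, 83.858, -12.336], TCP at [0.195, -0.514, 0.192] pointing down, gripper open.
Joint ranges: [-178.18, 178.18], [-50.72, 133.34], [12.68, 142.11], [-81.47, 261.47], [9.98, 163.14], [-165.26, 165.26]. Speed limits (degrees/s): [136.94, 136.94, 180, 180, 180, 180].

INTERFACE

Orientations are given as a 3x3 rotation matrix whose columns are the frame's x, y, z axes.
In Python, from rig import env, viewer, ticket gives the robot as it stands. The module is installed in compiled form; this text tells all that it offers.
- The arm moves only by the shell command python3 -m pendant 'ROWS' [FORCE]. ROWS is JSON, a list of rows, each a list of 3 entries, a list of its own where there are three numbers: the shift along the world's x, y, z in mm, then the turn about the world's z in rad, then the opening, from -1 (shut) to 1 (fully open). A call has 1 to 12 rows; each row shifts and turns the pose as measured when the row begins; what a row does not reach is not made up. A row lasts 1/8 s, in which the tool goes at most 62.5 mm and 10.7 degrees, less where a joint would pass 70% of its speed; a pose out of reach is approached as far as the arm can. A call with a gripper value outside its range is refused whole. The fingers move at their own pace and stop on an object; FORCE is the grip in N (left out, the last holds). Time passes only in rows, so rows that do not move let the fingers close. It gives the time, the measured TCP pose, the force and the opening at its end, in the units of the state.
- env.observe(): the state, without advancing time (a new reading comes with each control period).
- viewer.get_image(name): name is "scene" or "side" or "wrist"; returns (picture, depth): 400x640x3 uint8, red, green, blue; 400x640 float32, m along the optical axis (not along the pixel's ray), 0 where there is no reading.
- viewer.camera_params(name): a dict with "fx", "fy", "cx", "cy" (pixels), "rvec" (rotation vector, rad) and "tvec" (3), from world to camera coordinates, as OpenCV has them; the wrist camera has in their place "T_tool_cam" (4x4, takes a point from camera to tool coordinates, whose origin is the TCP and whose axes are the flange's). Camera axes: x right, y down, z forward; pixel columns grow to the right and rows downward; lengths in m; the calibration is good to about 2 mm. A picture is of the moment at which its call begins: read the wrist's pose just before it. camera_params takes no time and is no camera call.
- ticket.close_job(): hands the job in, once; it reports no verdict.
The state is a dict: "time_s": time; "q": joint angles; "qvel": joint speeds; "joint_efforts": joint torques, N m; "position": TCP position; "tool_rot": TCP orientation; "ft_force": force on the tool from outside, world axes, zero at the start; "wrist_torque": the same for the moment, N m; "grip_width": finger opening in m.
Only numpy, scipy, OpenCV 4.12 (cv2) and the standard library are available. Lean on these libraries where they do the work, as an engineer would, in place of code of your own. Each camera call takes 0.05 s, during which the arm holds its last target. There are 200 camera calls.

## Working session

There is one attempt and no reset: what is moved stays moved. The work goes in short steps, Python scripts to look and compute and a shell command to move; the robot and the scene stay as the last step left them, time stands still between calls to the robot, and variables do not carry over. Pictures are saved under pics/ and viewed, about 8 in all and at most 12, crops included, and the job is handed in when it is done.

```bash
mkdir -p pics; cat > h.py <<'E'
import numpy as np,cv2
from rig import env,viewer,ticket
def cloud(name):
    s=env.observe(); im,d=viewer.get_image(name); p=viewer.camera_params(name)
    v,u=np.mgrid[:400,:640]; c=np.stack([(u-p['cx'])/p['fx']*d,(v-p['cy'])/p['fy']*d,d],-1)
    if 'rvec' in p:
        R=cv2.Rodrigues(np.array(p['rvec'],float))[0]; w=(c-np.ravel(p['tvec']))@R
    else:
        T=np.array(p['T_tool_cam']); w=(c@T[:3,:3].T+T[:3,3])@np.array(s['tool_rot']).T+s['position']
    w[d==0]=np.nan
    return im,w
E
python3 - <<'E'
from h import *
a,w=cloud('scene'); b,w2=cloud('side')
np.savez('c.npz',a=a,w=w,b=b,w2=w2)
cv2.imwrite('pics/1.png',a[...,::-1]); cv2.imwrite('pics/2.png',b[...,::-1])
s=env.observe(); print(s['time_s'],s['position'],s['ft_force'],s['grip_width'],np.round(s['tool_rot'],3))
E
```

```text
0.1 [ 0.19515709 -0.51388083  0.19188072] [-0.52898281  0.55427362  0.22103275] 0.0852815811012883 [[ 0.935  0.355 -0.   ]
 [ 0.355 -0.935  0.001]
 [ 0.    -0.001 -1.   ]]
```

View pics/1.png

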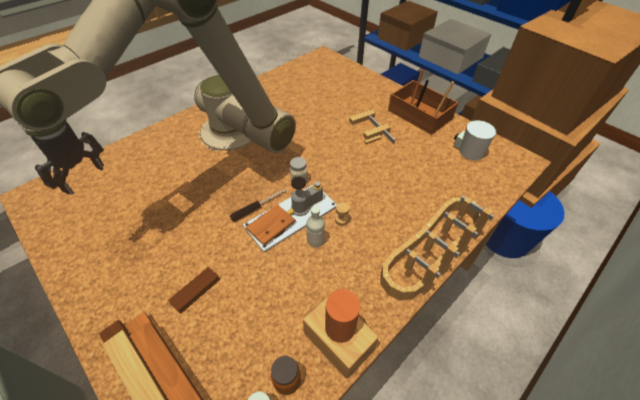

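View pics/2.png

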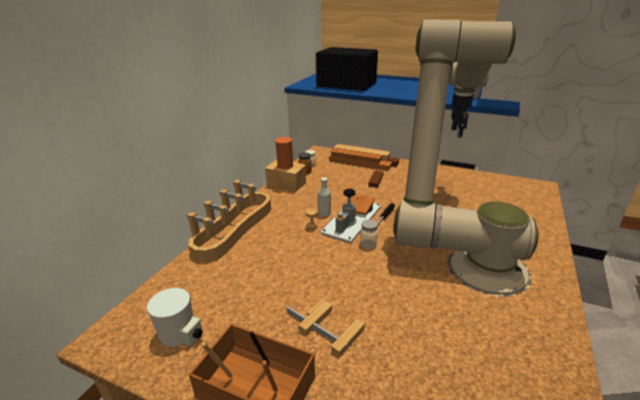

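The scene view shows the black knob at (298,183), the pin tower at (318,187), the glue at (316,228), the jar at (298,168) and the plate at (270,225). In the side view the knob is at (349,194).

```bash
python3 - <<'E'
from h import *
z=np.load('c.npz')
for im,w,box in ((z['a'],z['w'],(285,335,170,250)),(z['b'],z['w2'],(330,390,180,245))):
    u0,u1,v0,v1=box; W=w[v0:v1,u0:u1].reshape(-1,3); I=im[v0:v1,u0:u1].reshape(-1,3)
    dark=(I.max(1)<60)&(W[:,2]>.11)&(W[:,2]<.16); print('knob',dark.sum(),np.nanmedian(W[dark],0),np.nanmin(W[dark],0),np.nanmax(W[dark],0))
w=z['w']
for n,u,v in(('tower',318,186),('glue',316,214),('jar',298,162),('spool',342,209),('plate',270,225),('barrel',300,200)): print(n,np.round(np.nanmedian(w[v-2:v+3,u-2:u+3].reshape(-1,3),0),3))
w=z['w2']
for n,u,v in(('tower',341,216),('knob',349,193),('glue',324,184),('jar',370,226),('spool',311,214)): print(n,np.round(np.nanmedian(w[v-2:v+3,u-2:u+3].reshape(-1,3),0),3))
c=np.hstack([cv2.resize(z['a'][140:260,240:370],None,fx=3,fy=3),cv2.resize(z['b'][170:290,290:420],None,fx=3,fy=3)])
cv2.imwrite('pics/3.png',c[...,::-1])
E
```

```text
knob 109 [ 0.49892433 -0.07299922  0.14429644] [ 0.47936547 -0.08890742  0.13046986] [ 0.51239371 -0.05361733  0.14846069]
knob 62 [ 0.48540187 -0.05415016  0.13882646] [ 0.46922464 -0.08006881  0.12400118] [ 0.5052096  -0.0434973   0.14296743]
tower [ 0.506 -0.001  0.079]
glue [ 0.615 -0.113  0.14 ]
jar [0.387 0.022 0.086]
spool [ 0.616 -0.005  0.07 ]
plate [ 0.493 -0.186  0.037]
barrel [ 0.509 -0.078  0.079]
tower [0.491 0.009 0.073]
knob [ 0.485 -0.051  0.139]
glue [ 0.6   -0.1    0.127]
jar [0.377 0.036 0.081]
spool [0.602 0.017 0.063]
```

View pics/3.png

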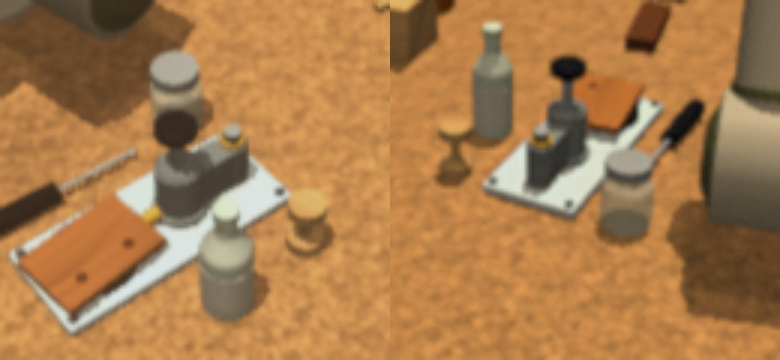

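```bash
python3 -m pendant '[[[30,45,8],0,-1],[[30,45,8],0,-1],[[30,45,8],0,-1],[[30,45,8],0,-1],[[30,45,8],0,-1],[[30,45,8],0,-1],[[30,45,0],0,-1],[[30,40,0],0,-1],[[0,0,0],0,-1]]' 30
python3 - <<'E'
from h import *
s=env.observe();print(s['time_s'],s['position'],s['ft_force'],s['grip_width'])
a,w=cloud('wrist');np.savez('d.npz',a=a,w=w);cv2.imwrite('pics/4.png',a[...,::-1])
E
```

```text
time_s: 1.23
position: [0.4394, -0.1459, 0.2383]
tool_rot: [[0.936, 0.353, -0.002], [0.353, -0.936, 0.007], [0.001, -0.007, -1.0]]
ft_force: [0.2, -1.1, -1.0]
grip_width: 0.0003
1.225 [ 0.43936356 -0.14590428  0.2383431 ] [ 0.15628636 -1.07817281 -0.98589205] 0.00026417571873457485
```

View pics/4.png

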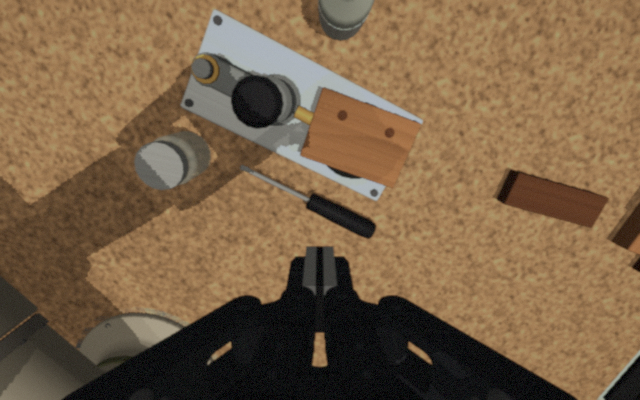

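The wrist view shows the knob at (257,100), the pin cap at (203,69), and the closed fingers at (320,250).

```bash
python3 - <<'E'
from h import *
z=np.load('d.npz');a,w=z['a'],z['w']
m=np.zeros((400,640),bool);m[65:135,222:295]=1
k=m&(w[...,2]>.125)&(w[...,2]<.16); W=w[k]
t=W[W[:,2]>np.percentile(W[:,2],60)-.003]
(c,r)=cv2.minEnclosingCircle(W[:,:2].astype(np.float32)); print(k.sum(),'mean',W.mean(0),'top',np.median(W[:,2]),'circ',c,r)
m[:]=0;m[50:90,185:222]=1
k=m&(w[...,2]>.08);W=w[k];print('pin',k.sum(),W.mean(0),np.percentile(W[:,2],[5,50,95]))
print(np.array(c)-env.observe()['position'][:2])
E
```

```text
2175 mean [ 0.4916471  -0.07000037  0.14314347] top 0.14379133381561543 circ (0.49075183272361755, -0.06903433054685593) 0.022099371999502182
pin 335 [ 4.97670121e-01 -4.05439689e-04  8.68333908e-02] [0.08306095 0.08718902 0.08849828]
[0.05205904 0.07811343]
```

```bash
python3 -m pendant '[[[26,38,-30],0,-1],[[26,39,-30],0,-1],[[0,0,-10],0,-1],[[0,0,0],0,-1]]'
```

```text
time_s: 1.78
position: [0.4906, -0.0731, 0.1662]
tool_rot: [[0.939, 0.345, -0.002], [0.345, -0.939, 0.004], [-0.001, -0.005, -1.0]]
ft_force: [-0.7, 0.2, -0.1]
grip_width: 0.0002
```

```bash
python3 -m pendant '[[[0,3,-20],0,-1],[[0,0,-12],0,-1],[[0,0,-8],0,-1]]'; python3 -m pendant '[[[0,0,-3],0,-1]]'
```

```text
time_s: 2.15
position: [0.4908, -0.0744, 0.1277]
tool_rot: [[0.94, 0.34, 0.002], [0.34, -0.94, 0.002], [0.003, -0.001, -1.0]]
ft_force: [-0.0, -1.0, 0.7]
grip_width: 0.0001
time_s: 2.28
position: [0.4907, -0.0749, 0.1248]
tool_rot: [[0.941, 0.34, 0.002], [0.34, -0.941, 0.002], [0.003, -0.001, -1.0]]
ft_force: [-0.3, -0.8, 0.5]
grip_width: -0.0001
```

```bash
python3 - <<'E'
from h import *
a,w=cloud('wrist');b,w2=cloud('scene');c,w3=cloud('side')
o=np.hstack([cv2.resize(a,(400,250)),cv2.resize(b[110:235,230:370],(280,250))[:, :],cv2.resize(c[130:255,290:350+20],(120,250)) ])
cv2.imwrite('pics/5.png',o[...,::-1]);s=env.observe();print(s['position'],s['ft_force'],s['joint_efforts'])
E
```

```text
[ 0.49089264 -0.07457411  0.12504565] [-0.25755784  0.55167134 -0.18823674] [-1.72843910e-01 -4.01089954e+01 -2.01868898e+01 -1.39503431e-03
 -3.12257919e-02 -4.02166639e-03]
```

View pics/5.png

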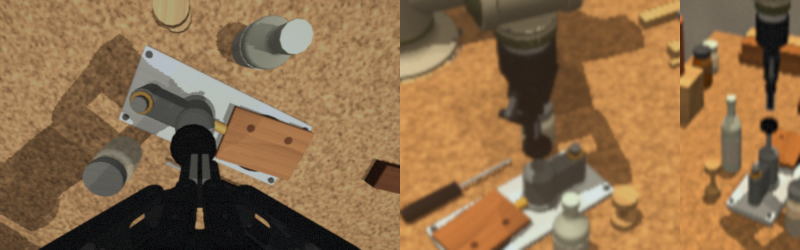

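The fingertips appear above the knob, with a gap in the side view, and there is no contact force although the TCP reads z = 0.125. I'll measure the fingertips and the knob directly by depth.

```bash
python3 - <<'E'
from h import *
s=env.observe();print(s['position'],s['q'])
for n in('scene','side','wrist'):
    a,w=cloud(n);np.savez(n+'.npz',a=a,w=w)
    d=np.linalg.norm(w[...,:2]-[.491,-.07],axis=-1)<.035
    k=d&(w[...,2]>.10)&(w[...,2]<.25)
    W=w[k];h=np.histogram(W[:,2],np.arange(.10,.25,.006));print(n,k.sum())
    for i in range(len(h[0])):
        q=W[(W[:,2]>=h[1][i])&(W[:,2]<h[1][i+1])]
        if len(q)>2:print(' %.3f'%h[1][i],len(q),np.round(q.min(0)[:2],3),np.round(q.max(0)[:2],3))
a=np.load('side.npz')['a'];b=np.load('wrist.npz')['a']
o=np.hstack([cv2.resize(a[150:250,310:400],(450,500),interpolation=cv2.INTER_CUBIC),cv2.resize(b[200:320,250:334],(350,500))]);cv2.imwrite('pics/6.png',o[...,::-1])
E
```

```text
[ 0.49089264 -0.07457411  0.12504565] [-22.41575329  20.0974504   89.18241873   0.15370393  70.61119274
  47.64839342]
scene 361
 0.100 6 [ 0.492 -0.074] [ 0.497 -0.066]
 0.106 6 [ 0.488 -0.075] [ 0.497 -0.07 ]
 0.112 3 [ 0.495 -0.071] [ 0.499 -0.067]
 0.130 17 [ 0.482 -0.089] [ 0.513 -0.056]
 0.136 38 [ 0.47  -0.089] [ 0.513 -0.049]
 0.142 88 [ 0.474 -0.086] [ 0.512 -0.05 ]
 0.166 4 [ 0.5   -0.077] [ 0.503 -0.065]
 0.172 12 [ 0.491 -0.087] [ 0.503 -0.065]
 0.178 14 [ 0.492 -0.088] [ 0.504 -0.064]
 0.184 17 [ 0.49  -0.089] [ 0.504 -0.058]
 0.190 10 [ 0.499 -0.085] [ 0.502 -0.063]
 0.196 6 [ 0.5   -0.084] [ 0.504 -0.068]
 0.202 5 [ 0.499 -0.08 ] [ 0.506 -0.064]
 0.208 14 [ 0.493 -0.083] [ 0.507 -0.046]
 0.214 30 [ 0.486 -0.096] [ 0.513 -0.036]
 0.220 16 [ 0.488 -0.095] [ 0.512 -0.035]
 0.226 19 [ 0.488 -0.093] [ 0.51  -0.035]
 0.232 20 [ 0.489 -0.09 ] [ 0.513 -0.036]
 0.238 14 [ 0.5   -0.085] [ 0.513 -0.052]
side 205
 0.100 5 [ 0.483 -0.068] [ 0.494 -0.06 ]
 0.106 3 [ 0.487 -0.063] [ 0.495 -0.059]
 0.112 3 [ 0.483 -0.062] [ 0.49  -0.058]
 0.118 4 [ 0.481 -0.054] [ 0.491 -0.049]
 0.124
[... 621 characters left out ...]
26039
 0.130 158 [ 0.493 -0.086] [ 0.513 -0.047]
 0.136 859 [ 0.471 -0.091] [ 0.513 -0.047]
 0.142 2341 [ 0.473 -0.088] [ 0.511 -0.049]
 0.166 150 [ 0.494 -0.084] [ 0.505 -0.062]
 0.172 330 [ 0.493 -0.086] [ 0.504 -0.06 ]
 0.178 399 [ 0.493 -0.086] [ 0.504 -0.06 ]
 0.184 449 [ 0.493 -0.086] [ 0.504 -0.06 ]
 0.190 490 [ 0.493 -0.086] [ 0.505 -0.06 ]
 0.196 611 [ 0.481 -0.086] [ 0.505 -0.06 ]
 0.202 537 [ 0.482 -0.093] [ 0.508 -0.053]
 0.208 1849 [ 0.473 -0.098] [ 0.514 -0.041]
 0.214 2712 [ 0.47  -0.105] [ 0.514 -0.036]
 0.220 3765 [ 0.47  -0.105] [ 0.513 -0.035]
 0.226 1882 [ 0.471 -0.105] [ 0.513 -0.035]
 0.232 2874 [ 0.471 -0.085] [ 0.514 -0.035]
 0.238 3049 [ 0.476 -0.094] [ 0.514 -0.035]
```

View pics/6.png

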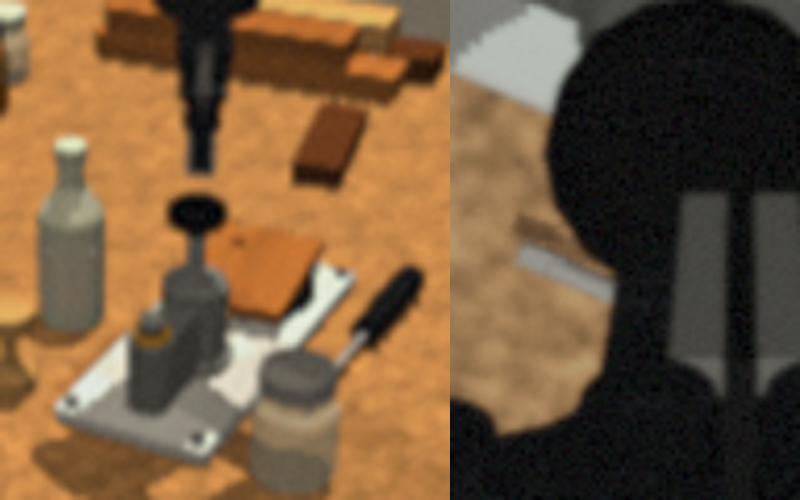

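All three cameras agree. The knob is at rest at z≈0.143, and the real fingertips are at z≈0.166, about 41 mm above the stated TCP. So I'll go by contact and the measured tip, and lower gradually.

```bash
python3 -m pendant '[[[0,4,-10],0,-1],[[0,0,-8],0,-1],[[0,0,0],0,-1]]'; python3 -m pendant '[[[0,0,-8],0,-1]]';python3 -m pendant '[[[0,0,-6],0,-1]]'
```

```text
time_s: 2.95
position: [0.4908, -0.0698, 0.1058]
tool_rot: [[0.94, 0.341, 0.003], [0.341, -0.94, 0.002], [0.003, -0.001, -1.0]]
ft_force: [0.5, -0.1, 0.2]
grip_width: 0.0001
time_s: 3.08
position: [0.4913, -0.0699, 0.0983]
tool_rot: [[0.94, 0.341, 0.004], [0.341, -0.94, 0.001], [0.004, 0.0, -1.0]]
ft_force: [-0.8, 0.3, 9.3]
grip_width: 0.0003
time_s: 3.2
position: [0.4913, -0.0699, 0.0927]
tool_rot: [[0.94, 0.341, 0.005], [0.341, -0.94, 0.001], [0.005, 0.001, -1.0]]
ft_force: [-4.5, 0.8, 10.7]
grip_width: -0.0003
```

Contact began at a TCP z of about 0.103. I'll carry on to the stop.

```bash
python3 -m pendant '[[[0,0,-6],0,-1]]';python3 -m pendant '[[[0,0,-4],0,-1]]';python3 -m pendant '[[[0,0,-3],0,-1]]'
```

```text
time_s: 3.32
position: [0.4914, -0.07, 0.0875]
tool_rot: [[0.94, 0.341, 0.005], [0.341, -0.94, 0.0], [0.005, 0.002, -1.0]]
ft_force: [-4.6, 1.0, 13.4]
grip_width: 0.0004
time_s: 3.45
position: [0.4916, -0.0701, 0.0849]
tool_rot: [[0.94, 0.342, 0.007], [0.342, -0.94, -0.001], [0.006, 0.003, -1.0]]
ft_force: [-12.5, 3.8, 43.7]
grip_width: -0.0
time_s: 3.58
position: [0.4917, -0.0701, 0.0848]
tool_rot: [[0.94, 0.342, 0.009], [0.342, -0.94, -0.002], [0.008, 0.005, -1.0]]
ft_force: [-15.7, 4.2, 46.2]
grip_width: -0.0007
```

The stop is at TCP z = 0.085, with 45 N. I'll release, wait, and repeat.

```bash
python3 -m pendant '[[[0,0,14],0,-1],[[0,0,14],0,-1],[[0,0,0],0,-1],[[0,0,0],0,-1]]'; python3 -m pendant '[[[0,0,-14],0,-1],[[0,0,-11],0,-1],[[0,0,-3],0,-1]]'
```

```text
time_s: 4.08
position: [0.4918, -0.0702, 0.1142]
tool_rot: [[0.94, 0.342, 0.011], [0.342, -0.94, -0.002], [0.009, 0.006, -1.0]]
ft_force: [-0.5, 0.2, -1.5]
grip_width: 0.0
time_s: 4.45
position: [0.4927, -0.0705, 0.086]
tool_rot: [[0.94, 0.342, 0.013], [0.342, -0.94, -0.003], [0.011, 0.008, -1.0]]
ft_force: [-3.4, 1.5, 13.2]
grip_width: -0.0001
```

```bash
python3 -m pendant '[[[0,0,14],0,-1],[[0,0,13],0,-1],[[0,0,0],0,-1],[[0,0,0],0,-1],[[0,0,-14],0,-1],[[0,0,-11],0,-1],[[0,0,-4],0,-1]]'; python3 -m pendant '[[[-1,0,14],0,-1],[[0,0,13],0,-1],[[0,0,0],0,-1],[[0,0,0],0,-1],[[0,0,-14],0,-1],[[0,0,-11],0,-1],[[0,0,-4],0,-1]]'; python3 -m pendant '[[[-1,0,14],0,-1],[[0,0,13],0,-1],[[0,0,0],0,-1],[[0,0,0],0,-1],[[0,0,-14],0,-1],[[0,0,-11],0,-1],[[0,0,-4],0,-1]]'; python3 - <<'E'
from h import *
a,w=cloud('wrist');b,w2=cloud('scene')
for n,W in(('wrist',w),('scene',w2)):
    d=(np.linalg.norm(W[...,:2]-[.497,0],axis=-1)<.02)&(W[...,2]>.06)&(W[...,2]<.14)
    print(n,d.sum(),np.percentile(W[d][:,2],[5,50,90,98]) if d.any() else '')
E
```

```text
time_s: 5.32
position: [0.4934, -0.0708, 0.0848]
tool_rot: [[0.94, 0.342, 0.015], [0.342, -0.94, -0.004], [0.012, 0.009, -1.0]]
ft_force: [-14.4, 4.4, 49.6]
grip_width: 0.0002
time_s: 6.2
position: [0.4937, -0.0711, 0.0847]
tool_rot: [[0.94, 0.342, 0.019], [0.342, -0.94, -0.005], [0.016, 0.011, -1.0]]
ft_force: [-15.5, 6.1, 56.2]
grip_width: -0.0001
time_s: 7.08
position: [0.4938, -0.0714, 0.0847]
tool_rot: [[0.939, 0.342, 0.022], [0.342, -0.94, -0.006], [0.019, 0.014, -1.0]]
ft_force: [-17.8, 5.2, 61.7]
grip_width: 0.0001
wrist 3964 [0.06908138 0.08848237 0.12984269 0.13045697]
scene 148 [0.06645179 0.0787917  0.12947806 0.1316747 ]
```

The pin already reads about 0.130. I'll add two spare strokes, then rise clear.

```bash
python3 -m pendant '[[[-1,0,14],0,-1],[[0,0,13],0,-1],[[0,0,0],0,-1],[[0,0,0],0,-1],[[0,0,-14],0,-1],[[0,0,-11],0,-1],[[0,0,-3],0,-1]]'; python3 -m pendant '[[[-1,0,14],0,-1],[[0,0,13],0,-1],[[0,0,0],0,-1],[[0,0,0],0,-1],[[0,0,-14],0,-1],[[0,0,-11],0,-1],[[0,0,-3],0,-1]]'; python3 -m pendant '[[[0,0,14],0,-1],[[0,0,14],0,-1],[[0,0,0],0,-1],[[0,0,40],0,-1],[[0,-20,40],0,-1],[[-30,-40,30],0,-1],[[-30,-40,0],0,-1],[[0,0,0],0,-1],[[0,0,0],0,-1]]'
python3 - <<'E'
from h import *
a,w=cloud('wrist');b,w2=cloud('side');c,w3=cloud('scene')
for n,W in(('wrist',w),('side',w2),('scene',w3)):
  for nm,p in (('pin',[.497,0]),('knob',[.491,-.07])):
    d=(np.linalg.norm(W[...,:2]-p,axis=-1)<.02)&(W[...,2]>.06)&(W[...,2]<.16)
    print(n,nm,d.sum(),np.percentile(W[d][:,2],[50,90,98]) if d.any() else '')
o=np.hstack([cv2.resize(a,(400,250)),cv2.resize(b[150:250,290:370],(200,250)),cv2.resize(c[140:240,250:330],(200,250))])
cv2.imwrite('pics/7.png',o[...,::-1])
E
```

```text
time_s: 8.05
position: [0.4938, -0.0716, 0.0849]
tool_rot: [[0.939, 0.342, 0.025], [0.342, -0.94, -0.007], [0.021, 0.016, -1.0]]
ft_force: [-11.2, 4.0, 45.2]
grip_width: 0.0002
time_s: 8.93
position: [0.4939, -0.0718, 0.0848]
tool_rot: [[0.939, 0.342, 0.028], [0.342, -0.94, -0.008], [0.024, 0.017, -1.0]]
ft_force: [-13.9, 4.9, 49.4]
grip_width: 0.0002
time_s: 10.05
position: [0.4295, -0.1732, 0.2182]
tool_rot: [[0.939, 0.343, 0.015], [0.343, -0.939, -0.002], [0.013, 0.007, -1.0]]
ft_force: [0.1, 0.6, 0.3]
grip_width: 0.0002
wrist pin 1836 [0.08044618 0.13021352 0.13104022]
wrist knob 2700 [0.1437995  0.14503474 0.14562151]
side pin 105 [0.07712258 0.12465809 0.12714551]
side knob 108 [0.10414477 0.14071677 0.14201307]
scene pin 149 [0.07935151 0.13006927 0.13300906]
scene knob 241 [0.13467538 0.14568277 0.14679041]
```

View pics/7.png

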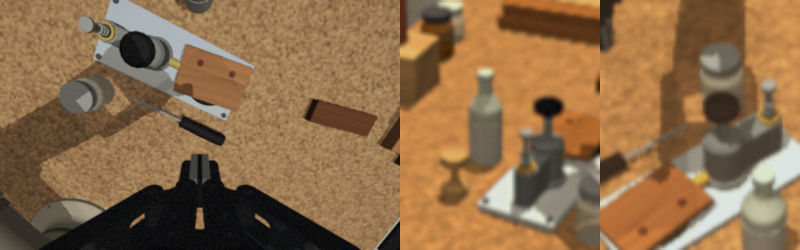

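The picture shows the pin fully out at (85,22), with its top at 0.130. The knob is back up at (137,48), top 0.144. Plate, jar, driver and glue have not moved.

```bash
python3 -c "
from rig import ticket
print(ticket.close_job())"
```

```text
the job is handed in; nothing more can be done
None
```

I pumped the plunger with the closed fingertips until the indicator pin came fully out, then let the plunger come up and backed the arm off. The job is handed in, at about 10 s of the 42 s allowed.

- **Strokes:** I made seven full presses, each to or within about 1 mm of the stop, with a full release after each. The pin already read fully out during the fifth press; the last strokes were spares.
- **Last checks:**

| Camera | Pin top (m), full out = 0.130 | Knob top (m), at rest = 0.144 |
|---|---|---|
| wrist | 0.130 | 0.144 |
| scene | 0.130 | 0.146 |
| side | 0.125–0.127 | 0.141 |

- **Disagreements:** The side camera reads a few mm low on both, as it did for everything else I measured with it, so I take that as calibration error. The real fingertips also sat about 41 mm higher than the stated tool point. My first lowering therefore met no contact, and I then found the knob by depth and contact force.
- **Forces:** The highest wrist reading at the end of a move was about 62 N vertically, at the fingertips on the stop. The limit is 120 N.
- **Surroundings:** The gripper was clear of everything at the end, with wrist force near zero. The plate, jar, driver and glue looked unmoved in the final picture. I judged that by eye and did not measure them again.

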